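# Hold a lopsided lever level over its pin fixture

### The job

Swing the fixture's hold-down bar out towards you until it stands about square to the plate, well clear of the pins. Then pick up the cast lever at its balance point (not its middle: the hub end is heavy) and hold it level over the fixture, the big hub's bore centred above the thick pin and the small eye's bore above the thin pin, with about 3 cm of air between its underside and the pin tips. Do not let the lever touch the fixture, leave the other things where they are, and finish while still holding the lever there, still.

Things in the scene. Friction and masses are not known exactly. Their poses are not given: they have to be found in the camera images.
- lever: loose cast aluminium lever, 175 mm long, 0.35-0.6 kg, flat on the bench. Along its y axis: heavy round hub at +y, straight ribbed web, small round eye at -y; z up, x across. Web 16 mm wide, from 2 to 30 mm above the underside, free from 20 mm on the hub side to 85 mm on the eye side of the origin. Origin: underside, below the balance point. Hub points to the robot's left, within 20 degrees.
- balance_point (a point): centre of the web at the lever's balance point, 16 mm above the lever's origin; axes as the lever's. It lies 42 mm from the hub bore's axis and 98 mm from the eye bore's. Grip within 16 mm of it along the web
- hub_bore (a point): axis of the hub's upright 20 mm bore, at the underside, 42 mm from the lever's origin along +y. Hub 44 mm diameter, 36 mm high, its steel bush 2 mm higher
- eye_bore (a point): axis of the eye's upright 13 mm bore, at the hub's underside level, 98 mm from the lever's origin along -y. Eye 26 mm diameter, from 2 to 30 mm above the underside
- fixture: fixed pin fixture: aluminium plate 60 mm (x) by 216 mm (y) by 12 mm with two upright steel pins 140 mm apart and a post for the hold-down bar. Origin: bench level, midway between the pins; y runs from the thin to the thick pin, z up. Thick pin to the robot's left, within 7 degrees. The fixture may stand to the left or to the right of the lever.
- thick_pin_tip (a point): tip of the thick pin (17 mm diameter), 45 mm above the bench, 70 mm from the fixture's origin along +y
- thin_pin_tip (a point): tip of the thin pin (10 mm diameter), 45 mm above the bench, 70 mm from the fixture's origin along -y
- holddown (a joint): angle (rad) of the hold-down bar, flat steel 80x14x8 mm, top 61 mm above the bench, pivot upright at x 0, y -100 mm of the fixture. 0: along the plate over the thin pin, knob near the plate's middle; grows anticlockwise from above, knob towards the robot (fixture's -x); 1.57: square to the plate; stop 1.6. Starts at 0 to 0.3, light friction (0.06 N m), stays where left.
- knob (a point): point in the round black knob at the free end of the hold-down bar, 80 mm from the pivot's axis, 80 mm above the bench; the knob is upright, 20 mm in diameter there, and its top is 12 mm above this point
- beaker: small clear glass beaker, 46 mm diameter, 59 mm high, between the two work places, at the back; behind it a fixed tall grey instrument fills y -0.10 to 0.12 m from x = 0.567 m on; bystander, to be left where it stands; origin at its underside's centre
- powder_jar: white jar with black lid, 58 mm diameter, 66 mm high, at the far right; behind it a fixed tall stack of instruments fills y below -0.335 m from x = 0.53 m on; bystander, to be left where it stands; origin at its underside's centre
- timer: flat white timer, 58 x 66 x 18 mm, to the left; behind it a fixed tall instrument (0.43 m high) fills y 0.25 to 0.59 m from x = 0.508 m on: approach from the robot's side; bystander, to be left where it stands; origin at its underside's centre
- bottle_100: clear bottle with blue cap, 56 mm diameter, 105 mm high, at the far left; bystander, to be left where it stands; origin at its underside's centre
Things that resemble listed ones, but are neither listed nor needed, are in the scene too. What is shaped like the lever but pink is not meant.

How it is judged:
By the outcome, as a careful person would: the job done as asked, in the order asked, and still so for the second after the job is handed in, while the arm keeps its last pose, push and grip.
It also fails if it takes over 59 s, if anything falls off the work surface, if the arm or the gripper's body presses on something with over 40 N, if the wrist force passes 120 N, or if a joint passes its speed limit or range.

### The arm

A 6-joint arm with a two-finger parallel gripper is mounted at the origin on a cart in front of the work surface, level with it; the furniture and walls round the work are solid. World frame = base frame: x ahead of the robot, y to its left, z up, the work surface at z = 0. Lengths are in mm, angles in rad, forces in N, time in s.
With the tool pointing down it reaches from about 350 to 875 mm from the base axis. Payload 4.2 kg.
Tool frame: the origin (TCP) lies on the mounting face of the last link; the fingertips stand 173 mm ahead of it and the grasp point (between the pads) lies grip_point_offset ahead of it (grip_point_offset is the distance from the TCP to the grasp point, in mm); z points along the fingers, y is the line along which they close (so a half turn about z gives the same grasp; the last joint's range is limited). The gripper opens to 85 mm and grips with 20 to 120 N. Pads are 22 mm wide; open, the fingers measure 114 mm over their backs; the gripper's body (76 mm by 85 mm) begins 54 mm behind the grasp point. The pads swing forward as they close: fully open they stand 13 mm farther back than shut.
Start: joints at [-0.907, 0.385, 0.008, 0, -1.194, -0.259], TCP at [246.16, -574.461, 404.712] pointing down, gripper open.
Joint ranges: [-3.14, 3.14], [-1.21, 2.06], [-1.07, 1.41], [-3.16, 2.05], [-2.99, -0.16], [-3.1, 3.1]. Speed limits (rad/s): [2.79, 2.79, 3.14, 3.14, 3.14, 3.14].

### API

Orientations are given as a unit quaternion [x, y, z, w].
In Python, from bench import read_state, get_image, job_done, recognise, place_of, grip_point_offset gives the robot as it stands. The module is installed in compiled form; this text tells all that it offers.
- The arm moves only by the tool carry_out, never from a script. Its arguments are lists of equal length, an entry for each row: "slide": the shift along the tool's x, y, z in m, a list of three; "roll": the turn about the tool's z in degrees; "claw": the finger opening in m, from 0 to 0.0854. A call has 1 to 8 rows; each row is the pose to reach, as a shift and turn from the pose commanded when the call began, along the tool's axes at that moment; what a row does not reach only later rows make up. A row lasts 1/8 s, in which the tool goes at most 62.5 mm and 10.7 degrees, less where a joint would pass 70% of its speed; a pose out of reach is approached as far as the arm can. A call with a gripper value outside its range is refused whole. The fingers move at their own pace and stop on an object; the grip force is fixed at half the most. Time passes only in rows, so rows that repeat a pose let the fingers close. It gives the time, the measured TCP pose, the force, the opening and the grip force at its end, in the units of the state.
- read_state(): the state, without advancing time (a new reading comes with each control period).
- get_image(name): name is "scene" or "top" or "wrist"; returns a dict with "img" (384x512x3 uint8, red, green, blue), "z_map" (384x512 float32, mm along the optical axis (not along the pixel's ray), 0 where there is no reading), "mtx" (3x3 intrinsics, pixels), "world_from_camera" (4x4, takes a point from camera to world coordinates); the wrist camera has in their place "T_tool_cam" (4x4, takes a point from camera to tool coordinates, whose origin is the TCP and whose axes are the flange's). Camera axes: x right, y up, looking along -z (the intrinsics and any distortion apply to the point x, -y, -z); pixel columns grow to the right and rows downward; lengths in mm; the calibration is good to about 2 mm. A picture is of the moment at which its call begins: read the wrist's pose just before it.
- job_done(): hands the job in; it is judged then, once.
Trained networks look in a picture, given as the dict that the camera call returned (one of the last four; its "shot" number tells which), for a name from the list of things; names that differ only in an ending like _2 or _b are one class to them, and where a whole thing is asked for, a point or a joint stands for the part that bears it (a point fixed in the world has none). Each returns a list of dicts, best first, with "conf" (0 to 1); they miss things now and then, are a little off and sometimes report something else, mostly with a low value. They report only what shows in the picture. A call takes as long as a camera call. They do not tell look-alikes from the thing itself.
- recognise(picture, thing): "at" ([column, row] in pixels, amid what is visible of it).
- place_of(picture, thing): "at" ([column, row] in pixels: a listed point, or the origin of a listed thing).
The state is a dict: "clock": time; "joints": joint angles; "joint_vel": joint speeds; "joint_efforts": joint torques, N m; "position": TCP position; "ee_rot": TCP orientation; "contact_force": force on the tool from outside, world axes, zero at the start; "wrist_torque": the same for the moment, N m; "gripper_width": finger opening in mm; "grasp_force": force on a finger pad.
Only numpy, scipy, OpenCV 4.12 (cv2) and the standard library are available. Lean on these libraries where they do the work, as an engineer would, in place of code of your own. Each camera call takes 0.05 s, during which the arm holds its last target. There are 200 camera calls.

## Working session

There is one attempt and no reset: what is moved stays moved. The work goes in short steps, Python scripts to look and compute and a tool call to move; the robot and the scene stay as the last step left them, time stands still between calls to the robot, and variables do not carry over. Pictures are saved under pics/ and viewed, at most 10 in all, crops included, and the job is handed in when it is done.

Besides the shell and the picture viewer there is one more tool, called after "Emit:" by a JSON object that holds its "name" and its "arguments", one argument or row to a line. carry_out: Moves the arm, as the interface text tells. Its arguments: {"type":"object","properties":{"slide":{"type":"array"},"roll":{"type":"array"},"claw":{"type":"array"}},"required":["slide","roll","claw"]}

```bash
mkdir -p pics
cat > h.py <<'E'
import numpy as np, cv2
from bench import *
from scipy.spatial.transform import Rotation as R
def T_tool(s):
    T=np.eye(4);T[:3,:3]=R.from_quat(s['ee_rot']).as_matrix();T[:3,3]=s['position'];return T
def snap(n):
    s=read_state();p=get_image(n)
    p['W']=T_tool(s)@p['T_tool_cam'] if n=='wrist' else p['world_from_camera']
    return p
def ray(p,at):
    K=p['mtx'];d=np.array([(at[0]-K[0,2])/K[0,0],-(at[1]-K[1,2])/K[1,1],-1.])
    return p['W'][:3,3],p['W'][:3,:3]@d
def at_z(p,at,z):
    o,d=ray(p,at);return o+d*(z-o[2])/d[2]
def depth_pt(p,at):
    o,d=ray(p,at);c,r=int(round(at[0])),int(round(at[1]));return o+d*p['z_map'][r,c]
def save(p,f,box=None,k=1):
    im=p['img']
    if box: im=im[box[1]:box[3],box[0]:box[2]]
    im=cv2.resize(im,None,fx=k,fy=k,interpolation=cv2.INTER_CUBIC)
    cv2.imwrite('pics/'+f,im[...,::-1])
E
python3 - <<'E'
from h import *
np.set_printoptions(precision=1,suppress=True)
s=read_state();print(s['position'],s['ee_rot'],s['gripper_width'],s['clock'], grip_point_offset() if callable(grip_point_offset) else grip_point_offset)
Z=dict(lever=0,balance_point=16,hub_bore=0,eye_bore=0,fixture=0,thick_pin_tip=45,thin_pin_tip=45,knob=80,beaker=0,powder_jar=0,timer=0,bottle_100=0)
ims=[]
for n in('top','scene'):
    p=snap(n);ims.append(p['img'])
    print(n,[k for k in p])
    for t,z in Z.items():
        for r in place_of(p,t)[:3]:
            print(t,round(r['conf'],2),np.array(r['at']),at_z(p,r['at'],z))
    save(p,n+'0.png')
E
```

```text
[ 246.1 -574.3  403.6] [-0.2  1.   0.  -0. ] 85.06465877574368 0.0 154.70000000000002
top ['img', 'z_map', 'mtx', 'world_from_camera', 'shot', 'W']
lever 0.77 [309.9 161.7] [ 640.4 -233.9    0. ]
lever 0.56 [205.7 224.6] [493.8 173.5   0. ]
lever 0.54 [193.3 230. ] [484.1 219.    0. ]
balance_point 0.62 [311.  158.4] [ 647.3 -237.5   16. ]
balance_point 0.56 [207.  229.6] [473.2 171.1  16. ]
hub_bore 0.67 [195.2 230.2] [482.  212.7   0. ]
hub_bore 0.6 [320.3 166.2] [ 616.5 -266.5    0. ]
eye_bore 0.89 [290.8 154.3] [ 681.6 -173.1    0. ]
eye_bore 0.74 [229.6 223.6] [480.1  91.6   0. ]
fixture 0.94 [309.9 206. ] [ 483.1 -196.3    0. ]
thick_pin_tip 0.95 [290.1 204.5] [ 494.8 -123.9   45. ]
thin_pin_tip 0.65 [328.8 198.5] [ 487.9 -257.9   45. ]
knob 0.48 [315.5 200.8] [ 483.6 -205.1   80. ]
powder_jar 0.79 [376.5 191.2] [ 486.3 -439.1    0. ]
timer 0.9 [154.5 242.5] [469.  357.5   0. ]
bottle_100 0.6 [122.8 250.9] [462.9 468.4   0. ]
scene ['img', 'z_map', 'mtx', 'world_from_camera', 'shot', 'W']
lever 0.82 [215.2 234.8] [491.6 172.9  -0. ]
lever 0.7 [294.6 181.9] [ 632.6 -226.5    0. ]
lever 0.52 [219.3 230.9] [503.1 152.7   0. ]
balance_point 0.89 [298.4 176.9] [ 633.4 -243.    16. ]
balance_point 0.72 [217.2 229.5] [493.1 164.8  16. ]
hub_bore 0.86 [205.4 239.1] [487.2 208.3   0. ]
hub_bore 0.73 [307.1 180. ] [ 621.1 -274.9    0. ]
hub_bore 0.6 [308.9 204.6] [ 484.1 -179.2    0. ]
eye_bore 0.88 [239.6 222.4] [511.1  75.7   0. ]
eye_bore 0.68 [269.3 180.6] [ 686.4 -151.2    0. ]
thick_pin_tip 0.86 [297.2 194.5] [ 499.1 -137.5   45. ]
thin_pin_tip 0.89 [329.  189.2] [ 473.  -251.5   45. ]
beaker 0.62 [272.3 210.8] [514.5 -50.9   0. ]
powder_jar 0.48 [366.9 182.4] [ 497.6 -456.1    0. ]
timer 0.74 [160.4 257. ] [476.1 356.1   0. ]
bottle_100 0.58 [123.4 270.8] [471.5 465.1  -0. ]
```

View pics/top0.png

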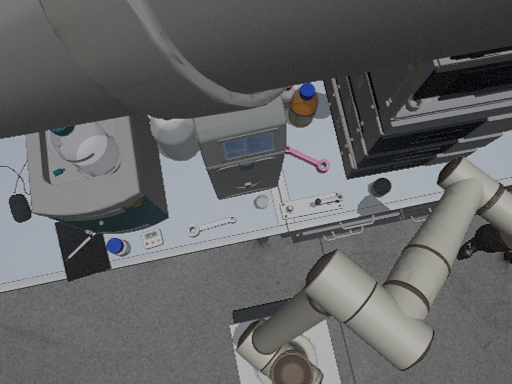

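Run:
```python
from h import *
p=snap('scene');save(p,'crop0.png',(180,150,380,290),4)
s=read_state();print(R.from_quat(s['ee_rot']).as_matrix().round(3)); w=snap('wrist');print(w['T_tool_cam'].round(2),w['mtx'])
```

```text
[[-0.919 -0.394 -0.   ]
 [-0.394  0.919  0.   ]
 [ 0.     0.    -1.   ]]
[[-0.    0.97  0.26 65.77]
 [ 1.    0.   -0.    0.1 ]
 [-0.    0.26 -0.97 30.79]
 [ 0.    0.    0.    1.  ]] [[295.28312823   0.         259.66886973]
 [  0.         295.28312823 193.04191838]
 [  0.           0.           1.        ]]
```

View pics/crop0.png

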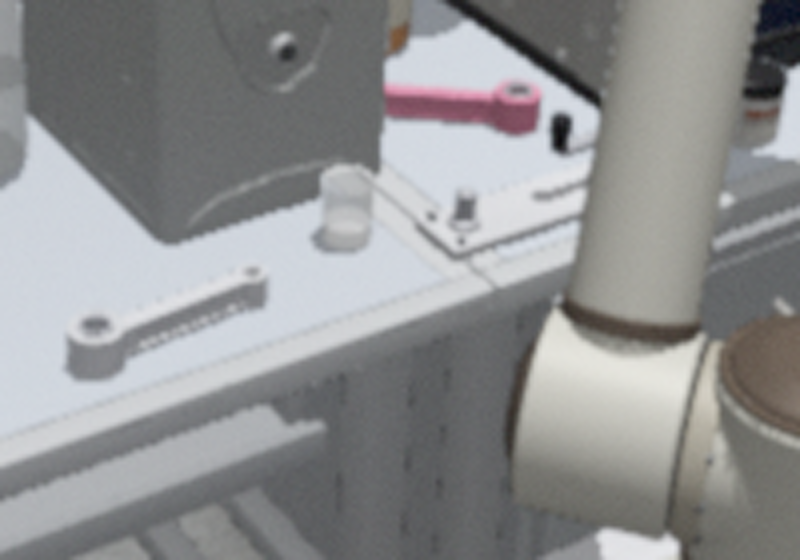

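Grey lever candidates: the grey one at top px (213,226) / scene px (216,234), and the pink look-alike at top px (308,160) / scene px (295,177). The description rules out the pink one, so the grey one is it; the crop confirms it, with its hub at the left. The fixture is at top px (310,205), the thick pin at scene px (297,197) and the black knob at about scene px (320,182). I'll move the wrist camera over the fixture first.

Emit:
{"name": "carry_out", "arguments": {
  "slide": [
    [-0.05,0.04,0.0],
    [-0.1,0.08,0.0],
    [-0.15,0.12,0.02],
    [-0.2,0.16,0.03],
    [-0.25,0.19,0.04],
    [-0.3,0.225,0.05],
    [-0.34,0.255,0.06],
    [-0.376,0.284,0.064]
  ],
  "roll": [-8,-17,-25,-34,-42,-51,-59,-67],
  "claw": [0.085,0.085,0.085,0.085,0.085,0.085,0.085,0.085]
}}

```text
clock: 2.4
position: [480.7, -163.3, 340.3]
ee_rot: [0.71, -0.704, -0.0, 0.0]
contact_force: [0.4, -0.2, -0.2]
gripper_width: 85.0
grasp_force: 0.0
```

```bash
cat > look.py <<'E'
from h import *
import sys
np.set_printoptions(precision=1,suppress=True)
Z=dict(lever=0,balance_point=16,hub_bore=38,eye_bore=30,fixture=0,thick_pin_tip=45,thin_pin_tip=45,knob=80,beaker=0,powder_jar=0)
s=read_state();print(s['position'],s['joints'],R.from_quat(s['ee_rot']).as_matrix()[:,1].round(3),s['contact_force'],s['gripper_width'],s['clock'])
p=snap('wrist')
for t in sys.argv[2:]:
    for r in place_of(p,t)[:2]:print(t,round(r['conf'],2),np.array(r['at']),at_z(p,r['at'],Z[t]))
save(p,sys.argv[1])
np.savez('last.npz',img=p['img'],z=p['z_map'],W=p['W'],K=p['mtx'])
E
python3 look.py w1.png fixture thick_pin_tip thin_pin_tip knob beaker
```

```text
[ 480.7 -163.3  340.3] [-0.   0.2 -0.4  0.  -1.   0. ] [-1. -0.  0.] [ 0.4 -0.2 -0.2] 85.00296030608659 2.4
fixture 0.58 [254.4 151.7] [ 486.5 -190.     0. ]
thick_pin_tip 0.57 [252.3 230.4] [ 487.5 -120.2   45. ]
thin_pin_tip 0.81 [254.6  73. ] [ 485.9 -261.4   45. ]
knob 0.9 [259.2 137.9] [ 481.6 -210.7   80. ]
beaker 0.72 [218.7 284.3] [528.2 -32.8   0. ]
```

View pics/w1.png

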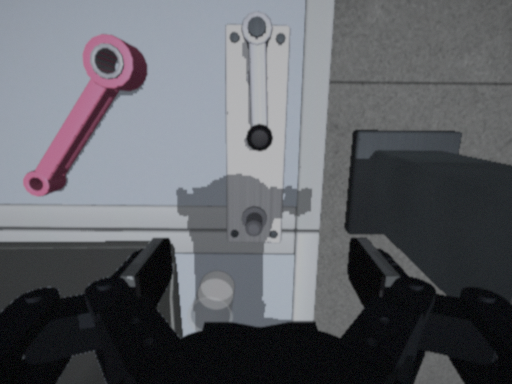

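The picture shows the pivot at (257,28), the bar running to the knob at (260,137), the thick pin at (253,228) and the pink decoy at the left, around (75,125). The bar is near angle 0. Next I'll straddle the knob.

Emit:
{"name": "carry_out", "arguments": {
  "slide": [
    [0.03,0,0.02],
    [0.047,-0.001,0.04],
    [0.047,-0.001,0.055],
    [0.047,-0.001,0.06],
    [0.047,-0.001,0.075],
    [0.047,-0.001,0.09],
    [0.047,-0.001,0.098],
    [0.047,-0.001,0.098]
  ],
  "roll": [0,0,0,0,0,0,0,0],
  "claw": [0.045,0.045,0.045,0.045,0.045,0.045,0.04,0.028]
}}

```text
clock: 3.7
position: [481.0, -212.1, 242.0]
ee_rot: [0.708, -0.706, -0.001, 0.001]
contact_force: [0.4, 0.9, 0.0]
gripper_width: 28.2
grasp_force: 0.0
```

Emit:
{"name": "carry_out", "arguments": {
  "slide": [
    [0,0,0],
    [0,0,0]
  ],
  "roll": [0,0],
  "claw": [0.026,0.026]
}}

```text
clock: 3.95
position: [481.3, -212.3, 243.2]
ee_rot: [0.708, -0.706, 0.0, -0.0]
contact_force: [0.0, -0.1, -0.2]
gripper_width: 25.8
grasp_force: 0.0
```

```bash
python3 look.py w2.png knob thin_pin_tip
python3 - <<'E'
import numpy as np
P=np.array([485.5,-291.4])
# tool y=-x, tool x=-y at start; slide relative to start pose
th0=np.arctan2(485.5-481.6,80)
for d in np.linspace(0,91,17)[1:]:
    a=np.radians(d)+th0
    q=P+80*np.array([-np.sin(a),np.cos(a)]); q0=P+80*np.array([-np.sin(th0),np.cos(th0)])
    e=q-q0; print(round(d,1),[round(-e[1]/1e3,4),round(-e[0]/1e3,4)])
E
```

```text
[ 481.3 -212.3  243.2] [-0.1  0.4 -0.4  0.  -0.7  0.1] [-1. -0. -0.] [ 0.  -0.1 -0.2] 25.842142932578632 3.95
knob 0.58 [259.5 254.5] [ 481.7 -211.    80. ]
thin_pin_tip 0.81 [254.2 146.8] [ 484.9 -259.8   45. ]
5.7 [np.float64(0.0008), np.float64(0.0079)]
11.4 [np.float64(0.0023), np.float64(0.0157)]
17.1 [np.float64(0.0047), np.float64(0.0233)]
22.8 [np.float64(0.0077), np.float64(0.0306)]
28.4 [np.float64(0.0115), np.float64(0.0376)]
34.1 [np.float64(0.0159), np.float64(0.0442)]
39.8 [np.float64(0.021), np.float64(0.0503)]
45.5 [np.float64(0.0267), np.float64(0.0558)]
51.2 [np.float64(0.0329), np.float64(0.0608)]
56.9 [np.float64(0.0395), np.float64(0.0652)]
62.6 [np.float64(0.0465), np.float64(0.0688)]
68.2 [np.float64(0.0539), np.float64(0.0718)]
73.9 [np.float64(0.0615), np.float64(0.074)]
79.6 [np.float64(0.0693), np.float64(0.0754)]
85.3 [np.float64(0.0773), np.float64(0.0761)]
91.0 [np.float64(0.0852), np.float64(0.0759)]
```

View pics/w2.png

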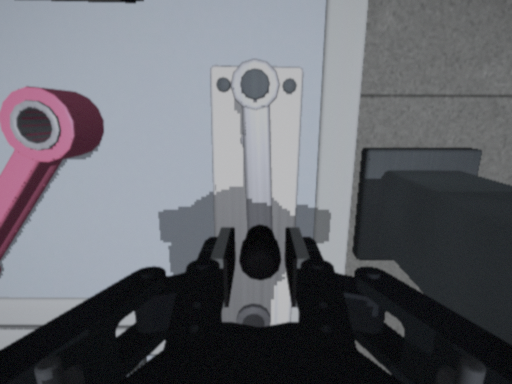

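The knob sits between the pads at (260,255). Swinging it along the arc.

Emit:
{"name": "carry_out", "arguments": {
  "slide": [
    [0.0008,0.0079,0],
    [0.0023,0.0157,0],
    [0.0047,0.0233,0],
    [0.0077,0.0306,0],
    [0.0115,0.0376,0],
    [0.0159,0.0442,0],
    [0.021,0.0503,0],
    [0.0267,0.0558,0]
  ],
  "roll": [-5.7,-11.4,-17.1,-22.8,-28.4,-34.1,-39.8,-45.5],
  "claw": [0.026,0.026,0.026,0.026,0.026,0.026,0.026,0.026]
}}

```text
clock: 5.1
position: [425.3, -239.2, 243.0]
ee_rot: [0.927, -0.376, 0.0, -0.0]
contact_force: [0.5, 0.8, -0.1]
gripper_width: 26.1
grasp_force: 0.5
```

Emit:
{"name": "carry_out", "arguments": {
  "slide": [
    [0.0008,0.0079,0],
    [0.0023,0.0157,0],
    [0.0047,0.0233,0],
    [0.0077,0.0306,0],
    [0.0115,0.0376,0],
    [0.0159,0.0442,0],
    [0.0205,0.0498,0],
    [0.024,0.0534,0]
  ],
  "roll": [-5.7,-11.4,-17.1,-22.8,-28.4,-34.1,-39.3,-43],
  "claw": [0.026,0.026,0.026,0.026,0.026,0.026,0.026,0.026]
}}

```text
clock: 6.1
position: [405.2, -294.4, 243.0]
ee_rot: [1.0, -0.01, 0.0, -0.0]
contact_force: [-0.4, 1.0, 0.6]
gripper_width: 26.2
grasp_force: 0.4
```

Emit:
{"name": "carry_out", "arguments": {
  "slide": [
    [0,0,0]
  ],
  "roll": [0],
  "claw": [0.026]
}}

```text
clock: 6.22
position: [405.2, -294.4, 242.9]
ee_rot: [1.0, -0.012, 0.0, 0.0]
contact_force: [-0.2, -0.1, 0.2]
gripper_width: 25.9
grasp_force: 0.0
```

```bash
python3 look.py w3.png knob thin_pin_tip
python3 - <<'E'
import cv2;a=cv2.imread('pics/w3.png');cv2.imwrite('pics/w3.png',a)
E
```

```text
[ 405.2 -294.4  242.9] [-0.3  0.4 -0.5  0.  -0.7  1.9] [-0. -1.  0.] [-0.2 -0.1  0.2] 25.91740347167749 6.225
knob 0.83 [254.5 256.8] [ 403.3 -291.6   80. ]
thin_pin_tip 0.62 [253.1 258. ] [ 384.5 -289.5   45. ]
thin_pin_tip 0.59 [193.8  89.5] [ 484.6 -260.8   45. ]
```

View pics/w3.png

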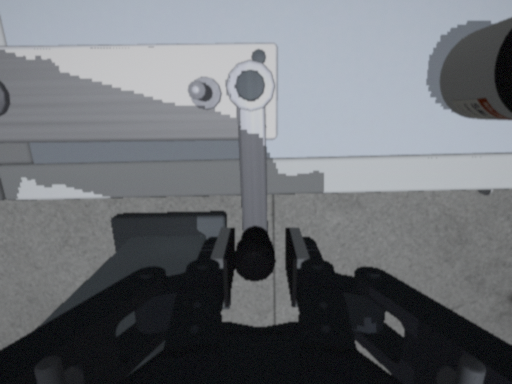

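The bar now stands square, pivot (251,85) to knob (255,256), and the thin pin at (200,92) is clear. Next I lift off and look at the lever.

Emit:
{"name": "carry_out", "arguments": {
  "slide": [
    [0,0,-0.03],
    [0,0,-0.06],
    [0,-0.02,-0.09],
    [0.02,-0.08,-0.1],
    [0.03,-0.14,-0.1],
    [0.04,-0.2,-0.1],
    [0.05,-0.26,-0.1],
    [0.06,-0.32,-0.1]
  ],
  "roll": [0,0,5,15,25,35,45,55],
  "claw": [0.026,0.026,0.05,0.05,0.05,0.05,0.05,0.05]
}}

```text
clock: 7.38
position: [465.9, -12.1, 343.0]
ee_rot: [0.899, -0.439, 0.0, -0.0]
contact_force: [0.7, -0.1, -0.4]
gripper_width: 49.8
grasp_force: 0.0
```

Run:
```python
from h import *
s=read_state();M=R.from_quat(s['ee_rot']).as_matrix();print(s['position'],s['joints'],(M.T@(np.array([490,165,340])-s['position'])).round(1),np.degrees(np.arctan2(M[1,1],M[0,1])))
```

```text
[465.94435534 -12.09461875 342.96633985] [ 3.24009486e-01  1.74036263e-01 -4.59516341e-01  7.97380035e-05
 -9.36576120e-01  3.38393279e-01] [-124.8 -127.9    3. ] -142.04440638307116
```

Emit:
{"name": "carry_out", "arguments": {
  "slide": [
    [-0.03,-0.03,0],
    [-0.06,-0.06,0],
    [-0.09,-0.09,0.003],
    [-0.12,-0.12,0.003],
    [-0.125,-0.128,0.003],
    [-0.125,-0.128,0.003]
  ],
  "roll": [8,16,24,33,33,33],
  "claw": [0.05,0.05,0.05,0.05,0.05,0.05]
}}

```text
clock: 8.12
position: [489.0, 163.7, 339.5]
ee_rot: [0.739, -0.673, -0.0, 0.0]
contact_force: [0.7, -0.4, -0.4]
gripper_width: 50.2
grasp_force: 0.0
```

```bash
python3 look.py w4.png lever balance_point hub_bore eye_bore
```

```text
[489.  163.7 339.5] [ 0.6  0.3 -0.4 -0.  -1.  -0.5] [-1.  -0.1  0. ] [ 0.7 -0.4 -0.4] 50.15212983423616 8.125
lever 0.88 [263.  187.6] [484.4 175.    0. ]
balance_point 0.85 [260.9 197.1] [486.1 181.2  16. ]
hub_bore 0.6 [260.  226.6] [484.9 205.   38. ]
eye_bore 0.69 [263.3  96.1] [493.3  83.2  30. ]
```

View pics/w4.png

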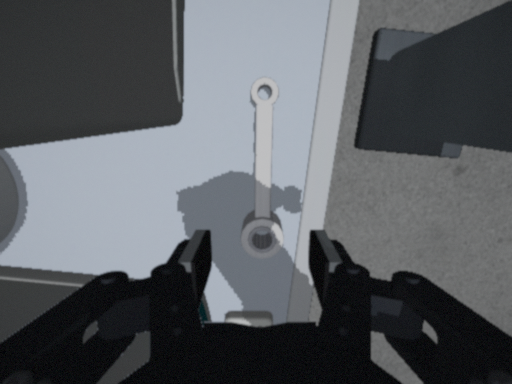

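The grey lever: eye bore at (264,92), hub bore at (262,233), web upright in the image between them. I'll measure it with the depth map.

```bash
cat > geo.py <<'E'
from h import *
np.set_printoptions(precision=1,suppress=True)
def cloud():
    d=np.load('last.npz');K=d['K'];v,u=np.mgrid[:384,:512];z=d['z']
    c=np.stack([(u-K[0,2])/K[0,0]*z,-(v-K[1,2])/K[1,1]*z,-z],-1)
    P=c@d['W'][:3,:3].T+d['W'][:3,3];P[z<=0]=np.nan
    return P
E
python3 - <<'E'
from geo import *
P=cloud();d=np.load('last.npz');p=dict(mtx=d['K'],W=d['W'])
for a,z in(((264,92),30),((262,233),38)):print(at_z(p,a,z))
sub=P[70:260,235:290]
m=(sub[...,2]>22)&(sub[...,2]<50)
Q=sub[m];print(len(Q),Q.min(0),Q.max(0))
for lo in range(70,240,10):
    k=Q[(Q[:,1]>=lo)&(Q[:,1]<lo+10)]
    if len(k):print(lo,len(k),k[:,0].min(),k[:,0].max(),np.median(k[:,2]))
Q=Q[np.abs(Q[:,0]-490)<40]
w=Q[(Q[:,1]>110)&(Q[:,1]<175)];print(np.polyfit(w[:,1],w[:,0],1))
hub=Q[Q[:,2]>33.5];print('hub',cv2.minEnclosingCircle(hub[:,:2].astype(np.float32)),hub[:,2].max())
eye=Q[(Q[:,1]<Q[:,1].min()+24)];print('eye',cv2.minEnclosingCircle(eye[:,:2].astype(np.float32)))
bench=P[100:200,200:235];print(np.nanmedian(bench[...,2]))
E
```

```text
[493.   79.7  30. ]
[482.3 211.5  38. ]
3667 [460.5  67.2  22.1] [505.5 240.6  39.9]
70 222 480.3865057235248 504.88298791567007 29.829820203150035
80 208 480.06700428580757 505.5001072496845 29.8179471551544
90 196 483.68867660847485 499.21046389147295 30.0050128651352
100 193 482.6179878414391 498.5539007119739 29.917987398011007
110 193 481.9540133555479 498.38820276993386 29.916367557652165
120 187 481.506178182029 497.49835383079636 30.129304500922046
130 177 480.453650509577 496.5873493411195 30.044797538655246
140 179 479.3562452677424 495.66013201559525 29.876731610738375
150 166 479.09753302847736 494.801065198473 29.940853772269264
160 160 478.3607714353497 493.84147631242377 30.090076799461713
170 158 477.3598595149161 492.95780421969533 30.055422807196408
180 152 476.2685344454152 492.0384549322575 29.921207626283405
190 203 471.94812258665763 492.3113270376414 30.349213601175506
200 396 462.30000868273424 500.9185972781697 35.87525533510893
210 247 460.5310720729687 503.5155081443428 36.56597145433449
220 368 460.95791521155854 503.6859418053549 36.02988353592099
230 216 464.22025277738135 499.6722477130236 36.211342716248794
[ -0.1 499.8]
hub ((481.8262634277344, 218.9128875732422), 21.880916595458984) 39.866394157726745
eye ((492.2665100097656, 80.11429595947266), 13.25681209564209)
0.15484151329252427
```

Emit:
{"name": "carry_out", "arguments": {
  "slide": [
    [-0.007,0.0015,0.03],
    [-0.0139,0.0027,0.06],
    [-0.0139,0.0027,0.09],
    [-0.0139,0.0027,0.12],
    [-0.0139,0.0027,0.135],
    [-0.0139,0.0027,0.147],
    [-0.0139,0.0027,0.147]
  ],
  "roll": [0.5,1,1,1,1,1,1],
  "claw": [0.05,0.05,0.05,0.05,0.05,0.05,0.05]
}}

```text
clock: 9.25
position: [485.2, 176.9, 192.5]
ee_rot: [0.733, -0.68, -0.0, 0.0]
contact_force: [-0.7, 0.2, 0.4]
gripper_width: 49.8
grasp_force: 0.0
```

```bash
python3 look.py w5.png balance_point
python3 - <<'E'
from geo import *
s=read_state();M=R.from_quat(s['ee_rot']).as_matrix();print(s['position'],M[:,1],grip_point_offset() if callable(grip_point_offset) else grip_point_offset)
P=cloud();Q=P.reshape(-1,3)
m=(Q[:,2]>26)&(Q[:,2]<33)&(abs(Q[:,0]-487)<30)&(Q[:,1]>95)&(Q[:,1]<195)
w=Q[m];print(len(w))
for lo in range(90,200,10):
    k=w[(w[:,1]>=lo)&(w[:,1]<lo+10)]
    if len(k)>5:print(lo,np.percentile(k[:,0],[2,50,98]))
E
```

```text
[485.2 176.9 192.5] [ 0.7  0.5 -0.5  0.  -0.6 -0.6] [-1.  -0.1  0. ] [-0.7  0.2  0.4] 49.78088996122029 9.25
balance_point 0.8 [259.2 242.9] [485.5 178.2  16. ]
[485.5 177.2 193.4] [-1.  -0.1 -0. ] 154.70000000000002
7678
90 [483.6 491.3 499.1]
100 [482.9 490.6 498.3]
110 [482.4 490.  497.6]
120 [481.6 489.2 496.8]
130 [480.7 488.4 495.9]
140 [479.8 487.5 495.4]
150 [479.4 486.8 494.3]
160 [458.5 486.  515.5]
170 [460.4 485.4 510.8]
180 [459.9 484.6 510.1]
190 [476.1 483.9 491.6]
```

View pics/w5.png

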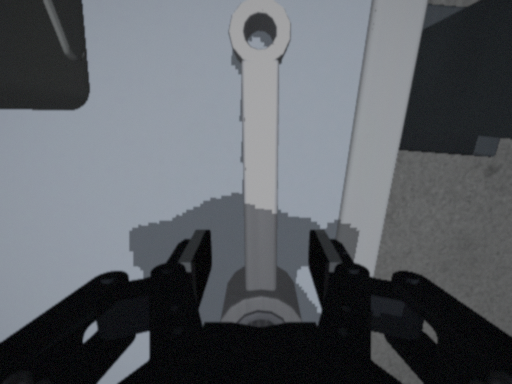

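The web runs centred between the open pads (column 260), and the hub is beyond them. Going down 14 mm and gripping.

Emit:
{"name": "carry_out", "arguments": {
  "slide": [
    [0,0,0.007],
    [0,0,0.014],
    [0,0,0.014],
    [0,0,0.014],
    [0,0,0.014],
    [0,0,0.014],
    [0,0,0.014],
    [0,0,0.014]
  ],
  "roll": [0,0,0,0,0,0,0,0],
  "claw": [0.05,0.05,0.03,0.01,0.01,0.01,0.01,0.01]
}}

```text
clock: 10.35
position: [485.1, 177.1, 178.8]
ee_rot: [0.733, -0.68, -0.0, -0.0]
contact_force: [-1.7, 0.2, 0.3]
gripper_width: 14.8
grasp_force: 59.3
```

Emit:
{"name": "carry_out", "arguments": {
  "slide": [
    [0,0,0],
    [0,0,-0.005],
    [0,0,-0.015],
    [0,0,-0.03],
    [0,0,-0.05],
    [0,0,-0.07],
    [0,0,-0.07],
    [0,0,-0.07]
  ],
  "roll": [0,0,0,0,0,0,0,0],
  "claw": [0.008,0.008,0.008,0.008,0.008,0.008,0.008,0.008]
}}

```text
clock: 11.35
position: [484.8, 176.8, 248.5]
ee_rot: [0.733, -0.68, -0.0, 0.0]
contact_force: [-0.4, -0.1, -3.3]
gripper_width: 14.8
grasp_force: 58.8
```

```bash
cat > held.py <<'E'
from geo import *
# held lever's pose in the tool frame from the wrist depth map
s=read_state();print(s['position'],s['contact_force'],s['wrist_torque'],s['gripper_width'],s['grasp_force'],s['clock'])
Tt=T_tool(s);P=cloud();T=np.linalg.inv(Tt);Q=P.reshape(-1,3)@T[:3,:3].T+T[:3,3]
print('tool y az',np.degrees(np.arctan2(Tt[1,1],Tt[0,1])))
w=Q[(abs(Q[:,1])<40)&(Q[:,0]>15)&(Q[:,0]<120)&(Q[:,2]>125)&(Q[:,2]<172)]
for lo in range(10,120,10):
    k=w[(w[:,0]>=lo)&(w[:,0]<lo+10)]
    if len(k)>5:print(lo,len(k),np.percentile(k[:,1],[2,50,98]),np.median(k[:,2]))
web=w[(w[:,0]>25)&(w[:,0]<80)&(abs(w[:,1])<9)]
A=np.c_[web[:,0],web[:,1],np.ones(len(web))];print('plane z=ax+by+c',np.linalg.lstsq(A,web[:,2],rcond=None)[0].round(4))
print('web y=ax+b',np.polyfit(web[:,0],web[:,1],1).round(4))
e=w[w[:,0]>w[:,0].max()-22];print('eye',w[:,0].max(),cv2.minEnclosingCircle(e[:,:2].astype(np.float32)))
E
python3 look.py w6.png; python3 held.py
```

```text
[484.8 176.8 248.5] [ 0.7  0.4 -0.5 -0.  -0.7 -0.6] [-1.  -0.1  0. ] [-0.4 -0.1 -3.3] 14.83666638308255 11.35
[484.7 176.8 248.1] [-0.1  0.2 -3.5] [0. 0. 0.] 15.296635856103435 58.80975544452667 11.4
tool y az -175.74650636697885
10 400 [-8.  -0.2  7.2] 148.47595123336913
20 843 [-7.9 -0.2  7.4] 148.44523259608604
30 880 [-8.1 -0.2  7.2] 148.46658180500614
40 955 [-8.  -0.6  7.2] 148.49276206821156
50 1003 [-8.1 -0.2  7.3] 148.54632678510953
60 1087 [-8.  -0.6  7.1] 148.5409249816085
70 1172 [-8.1 -0.6  7.4] 148.4980421865551
80 1325 [-9.  -0.6  8.3] 148.6153178867313
90 1327 [-12.4  -1.3  11.5] 148.79318299729113
100 1216 [-11.5  -0.6  10.5] 150.41012483080343
plane z=ax+by+c [  0.   -0.  148.5]
web y=ax+b [-0.  -0.4]
eye 104.84701754920192 ((94.82688903808594, -0.6552748680114746), 14.22498893737793)
```

View pics/w6.png

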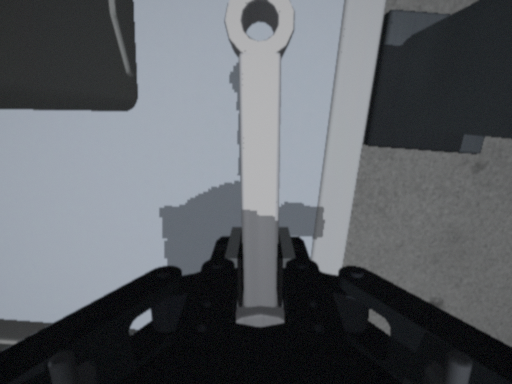

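The lever is held square and level in the pads: web top at tool z 148.5 along its whole length, eye bore near (261,15). Next I carry it over high, offset to the robot's side, so the camera can see both pins past it.

Emit:
{"name": "carry_out", "arguments": {
  "slide": [
    [0.01,0.0,-0.03],
    [0.04,0.01,-0.06],
    [0.08,0.02,-0.085],
    [0.125,0.035,-0.092],
    [0.17,0.05,-0.092],
    [0.215,0.065,-0.092],
    [0.255,0.08,-0.092],
    [0.285,0.086,-0.092]
  ],
  "roll": [0,0.5,1,2,3,4,4.9,4.9],
  "claw": [0.008,0.008,0.008,0.008,0.008,0.008,0.008,0.008]
}}

```text
clock: 12.4
position: [419.3, -115.1, 339.7]
ee_rot: [-0.703, 0.711, 0.001, -0.001]
contact_force: [0.6, -0.1, -3.0]
gripper_width: 15.0
grasp_force: 59.2
```

Emit:
{"name": "carry_out", "arguments": {
  "slide": [
    [0.015,0.002,0],
    [0.024,0.002,0],
    [0.026,0.002,0],
    [0.026,0.002,0],
    [0.026,0.002,0]
  ],
  "roll": [0,0,0,0,0],
  "claw": [0.008,0.008,0.008,0.008,0.008]
}}

```text
clock: 13.02
position: [418.5, -139.0, 340.7]
ee_rot: [-0.704, 0.711, 0.0, 0.0]
contact_force: [1.0, -0.2, -2.9]
gripper_width: 14.9
grasp_force: 59.1
```

```bash
python3 look.py w7.png thick_pin_tip thin_pin_tip fixture; python3 held.py
python3 - <<'E'
from geo import *
P=cloud();Q=P.reshape(-1,3)
for nm,c,r in(('thick',(487,-122),20),('thin',(485,-261),15)):
    k=Q[(np.hypot(Q[:,0]-c[0],Q[:,1]-c[1])<r)&(Q[:,2]>30)&(Q[:,2]<50)]
    t=k[k[:,2]>41]
    print(nm,len(k),len(t), cv2.minEnclosingCircle(t[:,:2].astype(np.float32)) if len(t)>3 else '',k[:,2].max() if len(k) else '')
# plate outline
k=Q[(Q[:,2]>8)&(Q[:,2]<15)&(abs(Q[:,0]-485)<45)&(Q[:,1]>-320)&(Q[:,1]<-70)]
for lo in range(-310,-80,20):
    a=k[(k[:,1]>=lo)&(k[:,1]<lo+20)]
    if len(a)>10:print(lo,len(a),a[:,0].min(),a[:,0].max())
E
```

```text
[ 418.5 -139.   340.7] [ 0.1  0.1 -0.5 -0.  -0.9 -0.1] [-1.  0. -0.] [ 1.  -0.2 -2.9] 14.926134627441716 13.025
thick_pin_tip 0.57 [187.9 207.3] [ 486.6 -119.8   45. ]
fixture 0.75 [193.8 131. ] [ 486.  -187.6    0. ]
[ 418.4 -139.3  340.7] [-0.7 -0.3 -3.6] [ 0. -0. -0.] 15.183786197528354 59.13855314254761 13.225
tool y az 179.4078152238654
10 387 [-7.9 -0.2  7.1] 148.84897659242498
20 847 [-8.3 -0.6  7.4] 148.9114973608318
30 889 [-8.1 -0.2  7.2] 148.88609502791778
40 943 [-8.  -0.6  7.1] 148.8729016297403
50 1031 [-8.1 -0.6  7.3] 148.91434813705231
60 1080 [-8.1 -0.6  7.1] 148.95252771943598
70 1163 [-8.1 -0.6  7.3] 148.98467112930652
80 1332 [-9.2 -0.6  8.4] 149.0321527978764
90 1322 [-12.5  -2.1  11.4] 149.17585974869286
100 1178 [-11.4  -0.6  10.4] 150.90936137674117
plane z=ax+by+c [  0.   -0.  148.9]
web y=ax+b [-0.  -0.4]
eye 104.61846888132064 ((94.89109802246094, -0.4672165811061859), 14.256454467773438)
thick 299 235 ((486.2333068847656, -121.18035125732422), 8.457437515258789) 46.371804020674915
thin 170 121 ((484.976806640625, -260.78717041015625), 5.067109107971191) 45.9397774601494
-310 326 454.41978023713904 514.1738705940606
-290 1405 454.4152530470971 514.4508386867241
-270 1092 454.73423556758377 515.0184536981984
-250 1440 454.95831459294976 514.8984024829657
-230 1350 455.0789199996543 515.6800721629534
-210 1281 455.4901174497169 515.4545021601197
-190 1196 455.76647220701204 515.743937291332
-170 1157 456.0433984124627 515.9734824103189
-150 1052 456.3361930116417 516.3246135938202
-130 587 456.5569905902371 516.8381073790698
-110 733 457.11837463758525 517.0683846383953
```

View pics/w7.png

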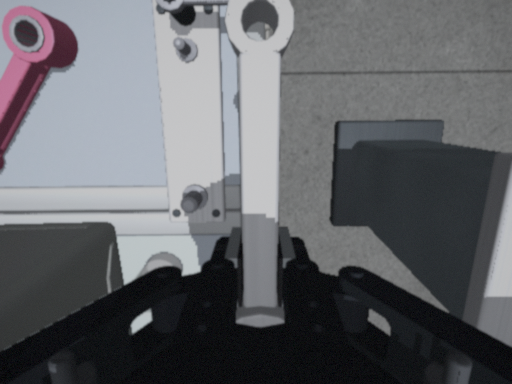

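Both pins measure well: thick (486.2, −121.2) at px (190,203), thin (485.0, −260.8) at px (182,47). Next I centre the lever over them high up, then lower it.

Emit:
{"name": "carry_out", "arguments": {
  "slide": [
    [0.005,-0.015,0],
    [0.012,-0.035,0],
    [0.019,-0.055,0],
    [0.0234,-0.0672,0.0],
    [0.0234,-0.0672,0.015],
    [0.0234,-0.0672,0.035],
    [0.0234,-0.0672,0.05],
    [0.0234,-0.0672,0.06]
  ],
  "roll": [0,0,0,0,0,0,0,0],
  "claw": [0.008,0.008,0.008,0.008,0.008,0.008,0.008,0.008]
}}

```text
clock: 14.22
position: [484.8, -163.6, 279.5]
ee_rot: [-0.703, 0.711, 0.001, -0.001]
contact_force: [-0.0, -0.9, -4.4]
gripper_width: 15.0
grasp_force: 59.2
```

Emit:
{"name": "carry_out", "arguments": {
  "slide": [
    [0,0,0.01],
    [0,0,0.02],
    [0,0,0.0255],
    [0,0,0.0265],
    [0,0,0.0265],
    [0,0,0.0265]
  ],
  "roll": [0,0,0,0,0,0],
  "claw": [0.008,0.008,0.008,0.008,0.008,0.008]
}}

```text
clock: 14.98
position: [485.5, -163.7, 254.6]
ee_rot: [-0.703, 0.711, -0.0, 0.0]
contact_force: [-0.1, -0.3, -4.2]
gripper_width: 14.8
grasp_force: 59.2
```

```bash
python3 look.py w8.png eye_bore thin_pin_tip; sed -i 's/\.round(4)/.round(4).tolist()/' held.py; python3 held.py | tail -3
python3 - <<'E'
from geo import *
X=[]
for _ in range(4):
    s=read_state();X.append(np.r_[s['position'],R.from_quat(s['ee_rot']).as_matrix()[:,1]]);
    for n in('top','scene'): p=snap(n)
m=np.mean(X,0);print(m, np.degrees(np.arctan2(m[4],m[3])))
# lever/pins in the outside cameras
for n in('top','scene'):
    p=snap(n)
    for t,z in(('hub_bore',75),('eye_bore',75),('knob',80),('beaker',0)):
        for r in place_of(p,t)[:2]:print(n,t,round(r['conf'],2),np.array(r['at']),at_z(p,r['at'],z))
    if n=='scene':
        save(p,'crop9.png',(250,130,390,240),5)
E
```

```text
[ 485.5 -163.7  254.6] [-0.   0.4 -0.5  0.  -0.7 -0. ] [-1.  0. -0.] [-0.1 -0.3 -4.2] 14.772569050260111 14.975
eye_bore 0.56 [258.7  40.4] [ 485.2 -271.3   30. ]
plane z=ax+by+c [0.0015, 0.0005, 148.7128]
web y=ax+b [-0.0004, -0.4037]
eye 105.00251578127086 ((94.9878921508789, -0.6431509852409363), 14.266646385192871)
[ 485.3 -163.7  254.3   -1.     0.    -0. ] 179.37683083325192
top hub_bore 0.73 [322.8 166.8] [ 594.  -258.1   75. ]
top hub_bore 0.48 [293.3 203.1] [ 492.1 -131.6   75. ]
top eye_bore 0.78 [290.1 153.3] [ 663.6 -160.    75. ]
top eye_bore 0.68 [332.8 201.4] [ 470.5 -262.1   75. ]
top knob 0.56 [344.1 220.9] [ 398.3 -281.5   80. ]
scene hub_bore 0.73 [295.4 188.4] [ 494.3 -124.3   75. ]
scene hub_bore 0.57 [305.9 179.6] [ 523.6 -189.    75. ]
scene eye_bore 0.76 [269.5 180.8] [577.6 -77.9  75. ]
scene knob 0.56 [350.8 187.3] [ 403.1 -281.2   80. ]
scene beaker 0.79 [270.2 208.5] [529.5 -52.5   0. ]
scene beaker 0.63 [157.9 255. ] [488.1 358.9   0. ]
```

View pics/w8.png

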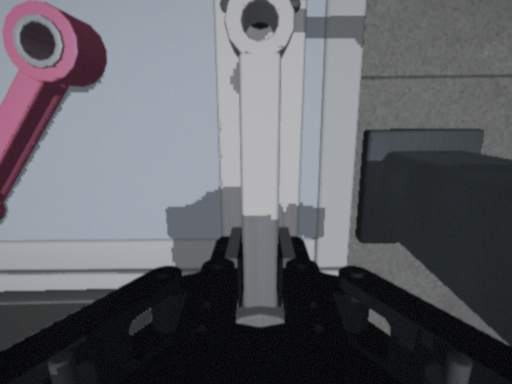

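In the picture the eye (261,20) and web lie centred over the plate (edges at columns 219 and 302). The numbers put both bores within about 0.5 mm of the pins, level, underside at 75 mm, and nothing is moving, so I'm handing in.

```bash
python3 -c "
from h import *
s=read_state();print(s['position'],s['grasp_force'],np.abs(s['joint_vel']).max());print(job_done())"
```

```text
[ 485.30662162 -163.67744675  254.1980358 ] 59.1941499710083 0.0017233449741342304
the job is handed in; nothing more can be done
None
```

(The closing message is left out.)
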